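# Tuck a valve-housing cover under its lap flap and hold it shut

### The arm

A 7-joint arm with a two-finger parallel gripper is mounted at the origin on the work surface. World frame = base frame: x ahead of the robot, y to its left, z up, the work surface at z = 0. Lengths are in m, angles in rad, forces in N, time in s.
With the tool pointing down it reaches from about 0.4 to 0.85 m from the base axis. Payload 10.4 kg.
Tool frame: the origin (TCP) lies midway between the tips of the shut fingers; the grasp point (between the pads) lies 19 mm behind it; y points along the fingers, z is the direction in which the jaws open and shut, and the axes are right-handed (so a half turn about y gives the same grasp; the last joint's range is limited). The gripper opens to 85 mm and grips with 20 to 120 N. Pads are 22 mm wide; open, the fingers measure 114 mm over their backs; the gripper's body (76 mm by 85 mm) begins 54 mm behind the grasp point. The pads swing forward as they close: fully open they stand 13 mm farther back than shut.
Start: joints at [1.297, 0.332, -0.065, 1.46, 0.022, 1.35, -0.088], TCP at [0.155, -0.605, 0.231] pointing down, gripper open.
Joint ranges: [-2.6, 2.6], [-0.5, 2.12], [-1.47, 1.34], [0.16, 2.42], [-1.27, 4.41], [0.06, 2.06], [-2.6, 2.6]. Speed limits (rad/s): [2.22, 2.22, 2.79, 2.79, 3.14, 3.14, 3.14].

### API

Orientations are given as a unit quaternion [x, y, z, w].
In Python, from cell import r gives the robot as it stands.
- The arm moves only by the shell command python3 -m inch 'ROWS'. ROWS is JSON, a list of rows, each a list of 5 numbers: the opening, from 0 (shut) to 1 (fully open), then the shift along the world's x, y, z in cm, then the turn about the world's z in degrees. A call has 1 to 10 rows; each row is the pose to reach, as a shift and turn from the pose commanded when the call began; what a row does not reach only later rows make up. A row lasts 1/12 s, in which the tool goes at most 41.7 mm and 7.16 degrees, less where a joint would pass 70% of its speed; a pose out of reach is approached as far as the arm can. A call with a gripper value outside its range is refused whole. The fingers move at their own pace and stop on an object; the grip force is fixed at half the most. Time passes only in rows, so rows that repeat a pose let the fingers close. It gives the time, the measured TCP pose, the force and the opening at its end, in the units of the state.
- r.get_obs(): the state, without advancing time (a new reading comes with each control period).
- r.camera(name): name is "scene" or "top" or "wrist"; returns the picture (384x512x3 uint8, red, green, blue); there is no depth.
- r.calibration(name): a dict with "fx", "fy", "cx", "cy" (pixels), "dist" ([k1, k2, p1, p2, k3] as OpenCV has them; the pictures are not rectified), "R" (3x3) and "t" (3): a world point X has camera coordinates R X + t. Camera axes: x right, y down, z forward; pixel columns grow to the right and rows downward; lengths in m; the calibration is good to about 2 mm. A picture is of the moment at which its call begins: read the wrist's pose just before it. calibration takes no time and is no camera call; for the wrist camera it gives the pose at the moment of the call.
- r.hand_in(): hands the job in, once; it reports no verdict.
The state is a dict: "clock": time; "q": joint angles; "joint_velocities": joint speeds; "joint_efforts": joint torques, N m; "tool_pos": TCP position; "ee_rot": TCP orientation; "force": force on the tool from outside, world axes, zero at the start; "wrist_torque": the same for the moment, N m; "width": opening from 0.0 (shut) to 1.0 (fully open).
Only numpy, scipy, OpenCV 4.12 (cv2) and the standard library are available. Lean on these libraries where they do the work, as an engineer would, in place of code of your own. Each camera call takes 0.05 s, during which the arm holds its last target. There are 200 camera calls.

### The job

Pick up the cover plate by its grip bar and lay it on the open valve housing: slide its tucking edge (the long clear end, away from the grip bar) squarely under the hinged flap, fully home to the stop, without lifting the flap. Then press the cover flat down on the housing, so that it pushes the sprung interlock plunger in, and finish while still gripping the bar and holding the cover pressed flat. Leave everything else on the bench where it is.

Things in the scene. Friction and masses are not known exactly. Their poses are not given: they have to be found in the camera images.
- housing: Fixed grey valve housing, 180 long (its x, -85 to +95 mm), 110 wide, 40 high; origin at underside, z up. Top at z = 40 mm: open frame (near wall x -85 to -55, side walls y 41 to 55 each side), three black coils inside, flat deck from x = +20. Across the deck a stop step 7.5 high, its face at x = +70: the cover slides to +x up to it, under the flap. Cover home: x -80 to +70, underside at z = 40.
- flap (a joint): Hinge of the thin steel lap flap (104 mm wide, 3 thick), rad: 0 = shut, level; grows as its free edge lifts; very light, falls shut. Hinge across the housing at x = +80 mm. Shut, its underside is 8 mm above the deck from x = +80 to +30; from there to the free edge at x = +18 it bends upward as a lead-in (about 12 mm above the deck at the edge).
- flap_lip (a point): Middle of the flap's bent-up free edge: in the housing's frame at x = +18, y = 0, z about 53 mm when shut.
- plunger (a joint): Steel interlock plunger, 10 mm across, in the housing's near wall at x = -66 mm, y = 0. Value in m: 0 = out, standing 5 mm above the housing's top; 0.005 = flush (travel 0.007). Spring: 3.6 N when out, 5.6 N when flush; it lifts the near end of the cover when nobody presses.
- plunger_top (a point): Centre of the plunger's top.
- cover_grip (a point): Centre of the cover's black grip bar. Cover: loose grey plate 150 long (x), 100 wide (y), 4 mm thick, 150 to 300 g, flat on the bench, bar up. Bar: across the plate, 12 thick (x), 56 long (y), from 4 to 40 mm above the plate's underside. This point: 22 mm above the underside, 45 mm behind the plate's middle, 120 mm behind the tucking edge. x points to the tucking edge, z up.
- cover_edge (a point): Middle of the cover's tucking edge, at its underside; same axes as the cover (x points out of the plate there).
- screwdriver: Bystander: screwdriver lying on the bench, 190 mm long.
- actuator: Bystander: pneumatic cylinder, an aluminium block 90 x 40 x 40 mm with a rod.
- bracket: Bystander: small aluminium angle bracket, 70 x 35 mm, 43 mm high.
- blank: Bystander: blank plate without a grip, 85 x 60 x 4 mm.
- oil: Bystander: white bottle, 52 mm across, 130 mm high.
- spanner: Bystander: spanner lying on the bench, 160 mm long.
Not all that is in view belongs to the job. Leave any yellow look-alike of the housing alone.

How it is judged:
On the way, in this order (a step that is already met when the one before it is completed fails the run):
1. the cover is lifted clear of the bench in the gripper (contact force between the fingers and cover above 1 N and height (world z) of cover_edge above 0.03 m and height (world z) of cover_grip above 0.05 m), for 0.2 s.
2. its tucking edge is under the flap (x of cover_edge in the frame of housing above 0.032 m and y of cover_edge in the frame of housing between -0.03 and 0.03 m and z of cover_edge in the frame of housing between 0.035 and 0.05 m and value of joint flap below 0.12 rad), for 0.1 s.
At the end, for the whole second after the job is handed in: Held in the gripper for the last second: tucking edge under 10 mm from the stop, centred within 12 mm, square within 0.1 rad, down within 3 mm, flat within 0.03 rad, plunger in by 3.5 mm, flap shut (under 0.04 rad), fingers pressing the cover over 2 N, cover at rest (x of cover_edge in the frame of housing above 0.06 m and y of cover_edge in the frame of housing between -0.012 and 0.012 m and angle between the x axis of cover_edge and the x axis of housing, either way round below 0.1 rad and z of cover_edge in the frame of housing below 0.043 m and z of cover_grip in the frame of housing below 0.0645 m and angle between cover_edge's own z axis and vertical below 0.03 rad and value of joint plunger above 0.0035 m and value of joint flap below 0.04 rad and contact force between the fingers and cover above 2 N and linear speed of cover below 0.02 m/s); the arm keeps its last pose, push and grip.
It fails at once if the flap is lifted (over 0.12 rad, about 7 mm at its free edge) (value of joint flap above 0.12 rad).
It fails at once if a bystander is moved by more than 25 mm (distance of any of screwdriver, actuator, bracket, blank, oil, spanner from where it was at the start of the episode above 0.025 m).
It also fails if it takes over 42 s, if anything falls off the work surface, if the arm or the gripper's body presses on something with over 40 N, if the wrist force passes 120 N, or if a joint passes its speed limit or range.

## Working session

There is one attempt and no reset: what is moved stays moved. The work goes in short steps, Python scripts to look and compute and a shell command to move; the robot and the scene stay as the last step left them, time stands still between calls to the robot, and variables do not carry over. Pictures are saved under pics/ and viewed, about 8 in all and at most 12, crops included, and the job is handed in when it is done.

```bash
mkdir -p pics; python3 - <<'E'
from cell import r
import cv2,numpy as np
o=r.get_obs();print({k:np.round(v,3).tolist() for k,v in o.items()})
a=r.camera("top");b=r.camera("scene")
cv2.imwrite("pics/top0.png",a[:,:,::-1]);cv2.imwrite("pics/scene0.png",b[:,:,::-1])
for n in("top","scene"):
  c=r.calibration(n);print(n,{k:np.round(v,3).tolist() for k,v in c.items()})
E
```

```text
{'clock': 0.0, 'q': [1.297, 0.333, -0.065, 1.461, 0.022, 1.35, -0.089], 'joint_velocities': [-0.0, -0.0, 0.001, -0.001, 0.001, 0.001, 0.002], 'joint_efforts': [-0.0, -62.544, 0.05, -39.161, 0.016, 0.01, -0.0], 'tool_pos': [0.155, -0.605, 0.23], 'ee_rot': [-0.089, 0.702, -0.701, 0.088], 'force': [1.142, 0.311, 0.42], 'wrist_torque': [-0.029, -0.072, 0.01], 'width': 1.002}
top {'fx': 456.764, 'fy': 456.764, 'cx': 257.586, 'cy': 186.088, 'dist': [0.014, 0.0, 0.0, 0.0, 0.0], 'R': [[-0.02, -1.0, 0.02], [-0.998, 0.019, -0.059], [0.059, -0.022, -0.998]], 't': [-0.009, 0.568, 1.474]}
scene {'fx': 414.549, 'fy': 414.549, 'cx': 255.378, 'cy': 188.601, 'dist': [0.043, 0.0, 0.0, 0.0, 0.0], 'R': [[-0.104, 0.994, 0.014], [0.671, 0.08, -0.737], [-0.734, -0.068, -0.676]], 't': [0.051, -0.332, 1.557]}
```

View pics/top0.png

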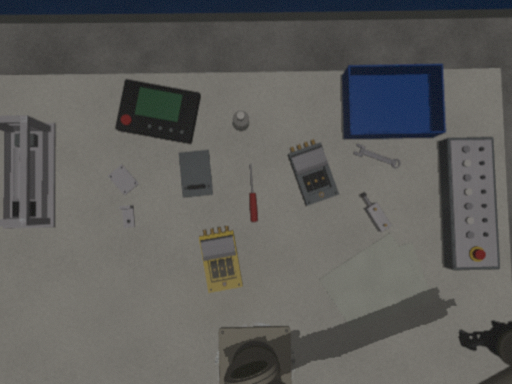

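View pics/scene0.png

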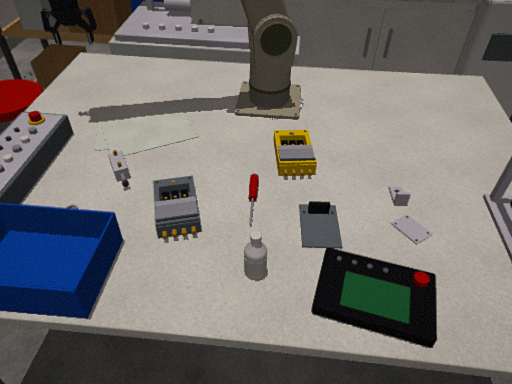

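The candidates for the housing are the grey one at top (313,172) and the yellow one at (221,258). The grey one fits, since yellow is the look-alike. The candidates for the cover are the grey plate with a black bar at (196,173) and the small blank without a bar at (122,178). The plate with the bar fits, with its bar near (196,187) and its tucking edge at the far side (+x). I'll confirm both in one crop.

```bash
cat >h.py <<'E'
import numpy as np,cv2
from cell import r
def ray(n,uv,z,c=None):
    c=c or r.calibration(n);K=np.array([[c['fx'],0,c['cx']],[0,c['fy'],c['cy']],[0,0,1]])
    p=cv2.undistortPoints(np.array(uv,float).reshape(-1,1,2),K,np.array(c['dist'],float)).reshape(-1,2)
    R=np.array(c['R']);t=np.array(c['t']);C=-R.T@t;d=np.c_[p,np.ones(len(p))]@R
    return C+d*((z-C[2])/d[:,2])[:,None]
def proj(n,X,c=None):
    c=c or r.calibration(n);K=np.array([[c['fx'],0,c['cx']],[0,c['fy'],c['cy']],[0,0,1]])
    return cv2.projectPoints(np.array(X,float).reshape(-1,1,3),cv2.Rodrigues(np.array(c['R']))[0],np.array(c['t'],float),K,np.array(c['dist'],float))[0].reshape(-1,2)
E
python3 - <<'E'
import cv2,numpy as np
a=cv2.imread("pics/top0.png")
c=cv2.resize(a[130:215,170:350],None,fx=4.4,fy=4.4,interpolation=cv2.INTER_CUBIC)
c=cv2.convertScaleAbs(c,alpha=1.8)
b=cv2.imread("pics/scene0.png");d=b[165:255,145:350]
d=cv2.convertScaleAbs(cv2.resize(d,(792,348 if 0 else 226) if 0 else None,fx=3.86,fy=2.5 if 0 else 3.86*0+2.5),alpha=1.5) if 0 else None
cv2.imwrite("pics/crop1.png",c)
from h import *
g=a[:,:,:].astype(int)
print(g[150:200:4,170:222:4].sum(2)//3)
E
```

```text
[[110 109 109 106 107 107  98  95  89  82 111 111 111]
 [113 110  96  68  72  69  69  71  68  70 109 110 113]
 [110 112 104  70  68  70  69  69  71  72 104 116 113]
 [109 111 107  72  71  74  68  72  70  71 108 115 113]
 [110 112 114  70  71  73  74  75  71  75  93 111 111]
 [113 114 115  69  68  71  73  73  72  72  77 114 113]
 [114 113 115  71  70  71  71  72  72  71  76 113 113]
 [117 112 112  71  72  71  71  71  72  72  70 113 111]
 [114 117 115  72  72  71  71  73  71  74  73 114 112]
 [115 114 112  81  66  40  39  35  38  66  68 111 112]
 [116 115 115  83  70  68  69  71  74  72  73 111 114]
 [114 115 114  91  72  70  72  71  73  76  85 113 111]
 [113 113 118 111 110 111 114 114 114 115 112 112 111]]
```

View pics/crop1.png

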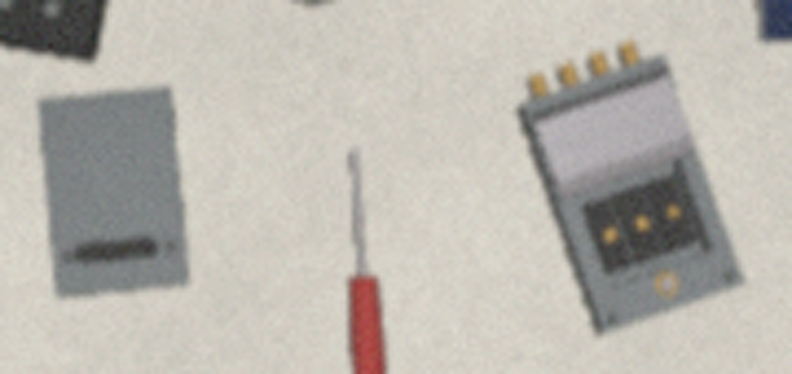

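The crop confirms both. The cover is the plate at top px (195,173), with its bar at (196,187) and its tucking edge on the +x side. The grey housing has its plunger ring at (321,194.5), and its flap and brass fittings are on the far (+x) side. Next I'll measure.

```bash
python3 - <<'E'
from h import *
a=cv2.imread("pics/top0.png");g=cv2.cvtColor(cv2.GaussianBlur(a,(3,3),0),cv2.COLOR_BGR2GRAY)
def big(m,x0,y0,x1,y1,o=0):
    k=np.zeros_like(m);k[y0:y1,x0:x1]=m[y0:y1,x0:x1]
    cs=cv2.findContours(k,0,cv2.CHAIN_APPROX_NONE)[0];return max(cs,key=cv2.contourArea)
c=big((g<91).astype(np.uint8),174,140,220,202)
w=ray("top",c.reshape(-1,2),.004)
rc=cv2.minAreaRect((w[:,:2]*1000).astype(np.float32));print("cover",rc,cv2.boxPoints(rc).round(1).tolist())
b=big((g<55).astype(np.uint8),182,180,212,194);w=ray("top",b.reshape(-1,2),.04)
print("bar",cv2.minAreaRect((w[:,:2]*1000).astype(np.float32)))
P=lambda L,z:ray("top",[[170+(x+.5)/4.4-.5,130+(y+.5)/4.4-.5] for x,y in L],z).round(4)
print("plunger",P([(665,284)],.045))
print("right edge far,near; near-left;far-left top",P([(665,58),(743,280),(603,332),(528,108)],.04))
print("flap far L,R near L,R",P([(537,122),(668,75)],.051),P([(563,195),(692,150)],.053))
o=r.get_obs();print(o['tool_pos'],o['ee_rot'])
c=r.calibration("wrist");R=np.array(c['R']);print("wrist cam pos",-R.T@np.array(c['t']),R.round(2).tolist())
from scipy.spatial.transform import Rotation as Q
print(Q.from_quat(o['ee_rot']).as_matrix().round(3))
E
```

```text
cover ((615.4302978515625, 182.8492889404297), (148.2880859375, 100.44373321533203), 4.580003261566162) [[537.5, 227.0], [545.5, 126.9000015258789], [693.2999877929688, 138.6999969482422], [685.2999877929688, 238.8000030517578]]
bar ((569.1530151367188, 177.29820251464844), (12.781462669372559, 57.78290939331055), 4.648963928222656)
plunger [[ 0.5363 -0.2221  0.045 ]]
right edge far,near; near-left;far-left top [[ 0.7029 -0.2276  0.04  ]
 [ 0.5383 -0.2802  0.04  ]
 [ 0.5023 -0.1765  0.04  ]
 [ 0.6677 -0.1257  0.04  ]]
flap far L,R near L,R [[ 0.6559 -0.131   0.051 ]
 [ 0.6887 -0.2276  0.051 ]] [[ 0.6021 -0.1484  0.053 ]
 [ 0.6331 -0.2433  0.053 ]]
[ 0.15502832 -0.60512437  0.23059923] [-0.08851847  0.70199721 -0.70110988  0.08837049]
wrist cam pos [ 0.23156227 -0.58658777  0.37194527] [[0.25, -0.97, -0.0], [-0.92, -0.24, 0.31], [-0.3, -0.08, -0.95]]
[[-0.969 -0.     0.248]
 [-0.248  0.001 -0.969]
 [ 0.    -1.    -0.001]]
```

```bash
python3 -m inch '[[1,24,31,0,42],[1,24,31,0,42],[1,24,31,0,42],[1,24,31,0,42],[1,24,31,0,42],[1,24,31,0,42],[1,24,31,0,42],[1,24,31,0,42],[1,24,31,0,42],[1,24,31,0,42]]'
python3 -m inch '[[0.6,14,37,-4,38],[0.6,14,37,-4,38],[0.6,14,37,-4,38],[0.6,14,37,-4,38],[0.6,14,37,-4,38],[0.6,14,37,-4,38],[0.6,14,37,-4,38],[0.6,14,37,-4,38],[0.6,14,37,-4,38],[0.6,14,37,-4,38]]'
```

```text
clock: 0.93
tool_pos: [0.3983, -0.2901, 0.2314]
ee_rot: [-0.335, 0.622, -0.622, 0.336]
force: [-0.3, 0.0, -0.6]
width: 1.002
clock: 1.77
tool_pos: [0.5353, 0.0796, 0.1909]
ee_rot: [-0.519, 0.48, -0.479, 0.52]
force: [0.0, 0.3, 0.1]
width: 0.6
```

```bash
python3 -m inch '[[0.6,3.5,10.3,-6,0.2],[0.6,3.5,10.3,-6,0.2],[0.6,3.5,10.3,-6,0.2],[0.6,3.5,10.3,-6,0.2],[0.6,3.5,10.3,-6,0.2],[0.6,3.5,10.3,-6,0.2]]'
python3 - <<'E'
from h import *
from scipy.spatial.transform import Rotation as Q
o=r.get_obs();M=Q.from_quat(o['ee_rot']).as_matrix();print(o['tool_pos'],np.degrees(np.arctan2(M[1,2],M[0,2])),M.round(3).tolist())
c=r.calibration("wrist");a=r.camera("wrist")[:,:,::-1].copy()
cv2.imwrite("pics/w1raw.png",a)
print(proj("wrist",[[.569,.178,.04],[.5706,.1792,.04]],c))
for p in proj("wrist",[[.570,.1785,.04]],c): cv2.drawMarker(a,tuple(int(v) for v in p),(0,0,255),0,12)
cv2.imwrite("pics/w1.png",a)
E
```

```text
clock: 2.27
tool_pos: [0.57, 0.1772, 0.1311]
ee_rot: [0.52, -0.48, 0.48, -0.519]
force: [0.3, -0.2, -0.1]
width: 0.604
[0.57001421 0.17715548 0.13105275] 4.577806894040577 [[0.08, -0.001, 0.997], [-0.997, -0.0, 0.08], [0.0, -1.0, -0.001]]
[[258.91028492 192.44541441]
 [260.99347479 191.19751384]]
```

View pics/w1.png

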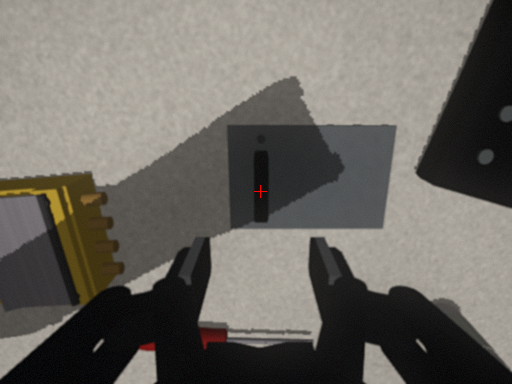

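The wrist picture shows the bar from (261,162) to (261,222), with its end face above that. The predicted bar centre (260,192) lies on it. I'll descend and grip.

```bash
python3 -m inch '[[0.6,0,0.1,-4,0],[0.6,0,0.1,-8,0],[0.6,0,0.1,-11,0],[0.6,0,0.1,-12.1,0],[0.6,0,0.1,-12.1,0],[0.6,0,0.1,-12.1,0],[0,0,0.1,-12.1,0],[0,0,0.1,-12.1,0],[0,0,0.1,-12.1,0],[0,0,0.1,-12.1,0]]'
python3 -m inch '[[0,0,0,0,0],[0,0,0,0,0],[0,0,0,0,0],[0,0,0,0,0],[0,0,0,0,0]]'
```

```text
clock: 3.15
tool_pos: [0.5713, 0.1788, 0.0121]
ee_rot: [-0.519, 0.479, -0.48, 0.52]
force: [-1.7, -1.4, 9.0]
width: 0.129
clock: 3.57
tool_pos: [0.5713, 0.1788, 0.0121]
ee_rot: [-0.519, 0.479, -0.48, 0.52]
force: [-1.5, -2.0, 8.1]
width: 0.128
```

```bash
python3 -m inch '[[0,0,0,1,0],[0,0,0,3,0],[0,0,0,6,0],[0,0,0,10,0],[0,0,0,12,0],[0,0,0,12,0],[0,0,0,12,0],[0,0,0,12,0]]'
python3 - <<'E'
from h import *
c=r.calibration("wrist")
cv2.imwrite("pics/w2.png",r.camera("wrist")[:,:,::-1]);cv2.imwrite("pics/s2.png",r.camera("scene")[:,:,::-1])
o=r.get_obs();print(o['tool_pos'],o['force'],o['wrist_torque'])
E
```

```text
clock: 4.23
tool_pos: [0.5696, 0.1781, 0.1297]
ee_rot: [0.52, -0.48, 0.48, -0.519]
force: [-0.2, -0.2, -2.9]
width: 0.127
[0.56930723 0.17807216 0.12894585] [-0.31030151  0.00756384 -3.1557011 ] [-0.01746714  0.09455265  0.01364899]
```

View pics/w2.png

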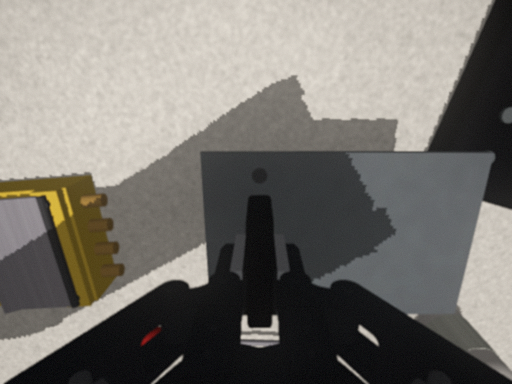

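```bash
python3 - <<'E'
from h import *
o=r.get_obs();p=o['tool_pos'];c=r.calibration("wrist")
th=np.radians(4.58);u=np.array([np.cos(th),np.sin(th),0]);v=np.array([-u[1],u[0],0]);k=np.array([0,0,1.])
def P(x,y,z,pit=0):
    # pitch about bar: nose up positive
    return p+u*x+v*y+k*(z-.0121+x*pit)
for pit in (0,.05,-.05): print(pit,proj("wrist",[P(-30,50,0)*0+P(-.03,.05,.004,pit),P(.12,.05,.004,pit),P(.12,-.05,.004,pit),P(-.03,0.05,0,pit),P(0,.028,.04),P(0,-.028,.04)],c).round(1).tolist())
a=cv2.cvtColor(cv2.imread("pics/w2.png"),cv2.COLOR_BGR2GRAY)
print(a[140:170:2,240].tolist(),a[140:170:2,420].tolist(),a[280:330:3,445].tolist())
E
```

```text
0 [[200.6, 152.0], [497.6, 152.6], [457.1, 315.0], [202.1, 150.5], [260.5, 221.8], [260.3, 331.3]]
0.05 [[201.2, 151.4], [506.7, 155.0], [463.3, 322.0], [202.6, 150.0], [260.5, 221.8], [260.3, 331.3]]
-0.05 [[200.1, 152.5], [489.1, 150.4], [451.2, 308.3], [201.5, 151.0], [260.5, 221.8], [260.3, 331.3]]
[116, 113, 114, 114, 112, 101, 59, 54, 60, 59, 59, 56, 56, 57, 56] [192, 196, 202, 198, 197, 183, 82, 104, 107, 108, 106, 110, 107, 106, 107] [104, 100, 105, 105, 102, 103, 103, 103, 103, 99, 101, 98, 92, 89, 89, 86, 87]
```

```bash
python3 -m inch '[[0,0,-2,3,0],[0,0.2,-6,7,3],[0,0.4,-10,9,6],[0,1,-14,9,9],[0,1,-18,9,12],[0,1,-22,9,12.9],[0,1,-26,9,12.9],[0,1,-29,9,12.9],[0,1,-32,9,12.9],[0,1,-35,9,12.9]]'
python3 -m inch '[[0,1,-4,0,0],[0,1.5,-8,0,0],[0,1.8,-12,0,0],[0,1.8,-15,0,0],[0,1.8,-15.7,0,0],[0,1.8,-15.7,0,0],[0,1.8,-15.7,0,0],[0,1.8,-15.7,0,0]]'
python3 - <<'E'
from h import *
c=r.calibration("wrist");a=r.camera("wrist")[:,:,::-1].copy();cv2.imwrite("pics/w3raw.png",a)
np.savez("w3.npz",**{k:np.array(v) for k,v in c.items()})
o=r.get_obs();print(o['tool_pos'],o['force'])
th=np.radians(17.5);u=np.array([np.cos(th),np.sin(th),0]);v=np.array([-u[1],u[0],0]);H=np.array([.5987,-.203,0])
X=[H+u*x+v*y+[0,0,z] for x,y,z in[(-.066,0,.045),(-.085,.055,.04),(-.085,-.055,.04),(.095,.055,.04),(.018,.052,.053),(.018,-.052,.053)]]
for p in proj("wrist",X,c): print(p.round(1)); cv2.drawMarker(a,tuple(int(q) for q in p.round()),(0,0,255),1,12)
cv2.imwrite("pics/w3.png",cv2.resize(a,(768,576),interpolation=cv2.INTER_CUBIC))
E
```

```text
clock: 5.17
tool_pos: [0.5791, -0.1739, 0.2189]
ee_rot: [0.57, -0.419, 0.418, -0.57]
force: [0.8, -0.3, -2.5]
width: 0.126
clock: 5.83
tool_pos: [0.5985, -0.3262, 0.2198]
ee_rot: [-0.57, 0.418, -0.417, 0.571]
force: [0.0, 0.4, -1.3]
width: 0.129
[ 0.5986046  -0.32621005  0.22013742] [-0.06742332 -0.08676832 -1.25484133]
[230.5  50.4]
[209.1 -13.2]
[214. 109.]
[402.7 -11.9]
[322.8 -13.9]
[316.2 106.8]
```

View pics/w3.png

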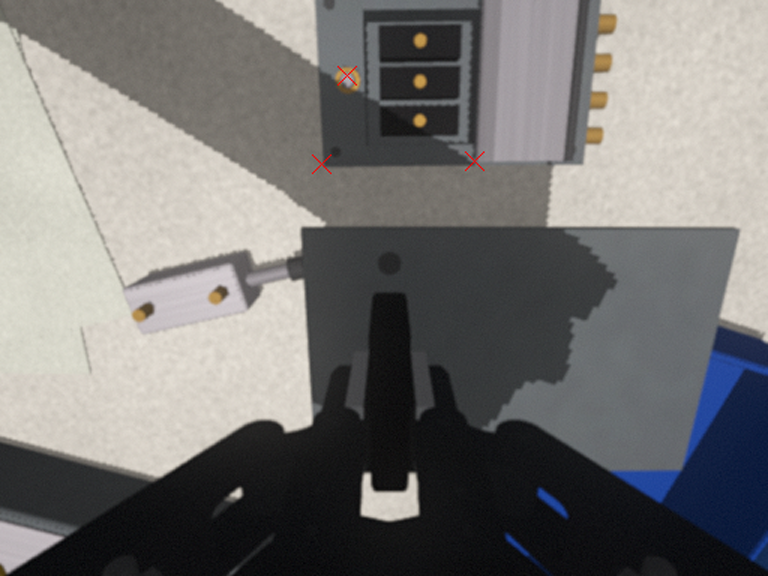

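```bash
python3 - <<'E'
from h import *
f=np.load("w3.npz");c={k:f[k] if f[k].ndim else float(f[k]) for k in f}
S=lambda L,z:ray("wrist",[[(x+.5)/1.5-.5,(y+.5)/1.5-.5] for x,y in L],z,c)[:,:2]
e=S([(322,165.5),(582,163.5)],.04);d=e[1]-e[0];print("edge",e,np.linalg.norm(d),"yaw",np.degrees(np.arctan2(d[1],d[0])))
n=S([(322,165.5),(316,0)],.04);d=n[1]-n[0];print("near edge yaw",np.degrees(np.arctan2(d[1],d[0]))-90)
ff=S([(478.5,163),(481,0)],.053);d=ff[1]-ff[0];print("flap edge yaw",np.degrees(np.arctan2(d[1],d[0]))-90)
pl=S([(348,78.5)],.045)[0]
for th in (17,17.5,18):
    t=np.radians(th);u=np.array([np.cos(t),np.sin(t)]);v=np.array([-u[1],u[0]])
    print(th,"origin by plunger",pl+.066*u,"near corner",e[0]+.085*u+.055*v,"far",e[1]-.095*u+.055*v,"flap",ff[0]-.018*u+.052*v)
E
```

```text
edge [[ 0.53502027 -0.28199229]
 [ 0.70540852 -0.22617256]] 0.1792986311295169 yaw 18.13895881073131
near edge yaw 17.294513572222115
flap edge yaw 19.995270190742502
17 origin by plunger [ 0.60050096 -0.20470351] near corner [ 0.60022573 -0.20454393] far [ 0.59847913 -0.20135111] flap [ 0.60219484 -0.2034526 ]
17.5 origin by plunger [ 0.60033016 -0.20415346] near corner [ 0.59954739 -0.20397786] far [ 0.59826659 -0.20228518] flap [ 0.60180805 -0.20373718]
18 origin by plunger [ 0.60015457 -0.20360492] near corner [ 0.59886414 -0.20341773] far [ 0.59806222 -0.20322106] flap [ 0.60142375 -0.20402513]
```

```bash
python3 -m inch '[[0,-3,2.5,0,0.3],[0,-6,5,-2,0.3],[0,-9,7.5,-6,0.3],[0,-10.7,8.8,-9,0.3],[0,-10.7,8.8,-12,0.3],[0,-10.7,8.8,-13.5,0.3],[0,-10.7,8.8,-14.5,0.3],[0,-10.7,8.8,-14.5,0.3],[0,-10.7,8.8,-14.5,0.3],[0,-10.7,8.8,-14.5,0.3]]'
python3 - <<'E'
from h import *
o=r.get_obs();p=o['tool_pos'];print(p,o['force'],o['wrist_torque'])
th=np.radians(17.8);u=np.array([np.cos(th),np.sin(th)]);v=np.array([-u[1],u[0]]);H=np.array([.5995,-.2037])
d=p[:2]-H;print("x',y' of tcp",d@u,d@v,"yaw",np.degrees(2*0))
c=r.calibration("wrist");a=r.camera("wrist")[:,:,::-1].copy()
cv2.imwrite("pics/w4.png",a)
X=lambda x,y,z:np.r_[H+u*x+v*y,z]
b=p[2]-.0121
dx=d@u;dy=d@v
print("pred cover corners",proj("wrist",[X(dx-.03,dy+.05,b+.004),X(dx+.12,dy+.05,b+.004),X(dx+.12,dy-.05,b+.004)],c).round(1).tolist())
print("pred flap edge, housing corner",proj("wrist",[X(.018,.052,.053),X(.018,-.052,.053),X(.095,.055,.04),X(-.085,.055,.04)],c).round(1).tolist())
E
```

```text
clock: 6.72
tool_pos: [0.4925, -0.2406, 0.0769]
ee_rot: [-0.571, 0.416, -0.417, 0.572]
force: [0.5, -0.8, -1.1]
width: 0.123
[ 0.49251608 -0.24057129  0.07690075] [ 0.51930485 -0.81339054 -1.07235611] [-0.02718703  0.02073751  0.02800381]
x',y' of tcp -0.113133917129391 -0.002401757508513886 yaw 0.0
pred cover corners [[200.8, 152.3], [497.0, 152.7], [456.6, 314.5]]
pred flap edge, housing corner [[497.3, 139.4], [458.6, 297.2], [606.2, 132.0], [308.5, 130.4]]
```

View pics/w4.png

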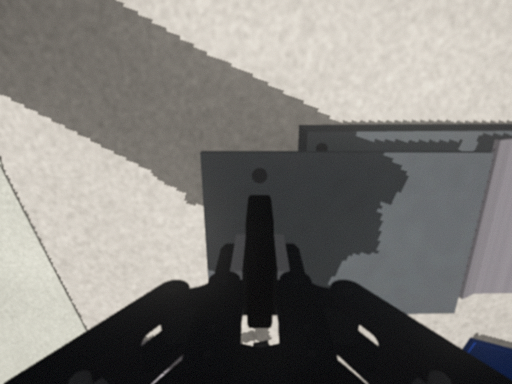

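The wrist view shows the flap's free edge from (499,140) to (462,297), parallel to the cover's edge from (494,152) to (456,313). The cover still sits above and behind it, and y' needs +2.4 mm. I'll lower it.

```bash
python3 -m inch '[[0,-0.1,0.2,-0.5,0],[0,-0.1,0.2,-1,0],[0,-0.1,0.2,-1.5,0],[0,-0.1,0.2,-1.9,0],[0,-0.1,0.2,-1.9,0],[0,-0.1,0.2,-1.9,0],[0,-0.1,0.2,-1.9,0],[0,-0.1,0.2,-1.9,0]]'
cat >s.py <<'E'
from h import *
from scipy.spatial.transform import Rotation as Q
o=r.get_obs();p=o['tool_pos'];M=Q.from_quat(o['ee_rot']).as_matrix()
th=np.radians(17.8);u=np.array([np.cos(th),np.sin(th)]);v=np.array([-u[1],u[0]]);H=np.array([.5995,-.2037])
d=p[:2]-H;print("x'y' mm",(d@u*1000).round(1),(d@v*1000).round(1),"underside",((p[2]-.0121)*1000).round(1),"yaw",np.degrees(np.arctan2(M[1,2],M[0,2])).round(2),"pitch",(-M[:,1]*[1,1,1]).round(3),"F'",(o['force'][:2]@u).round(1),(o['force'][:2]@v).round(1),o['force'][2].round(1),"T",o['wrist_torque'].round(2))
E
python3 s.py
```

```text
clock: 7.43
tool_pos: [0.4902, -0.2385, 0.0566]
ee_rot: [0.571, -0.417, 0.417, -0.571]
force: [-2.1, 0.2, 2.1]
width: 0.137
x'y' mm -114.8 0.3 underside 44.5 yaw 17.77 pitch [-0.  0.  1.] F' -1.9 0.8 2.1 T [0.1  0.4  0.09]
```

```bash
python3 -m inch '[[0,0,0,-0.1,0],[0,0,0,-0.2,0],[0,0.5,0.15,-0.2,0],[0,1,0.3,-0.2,0],[0,1.5,0.5,-0.2,0],[0,1.9,0.6,-0.2,0],[0,1.9,0.6,-0.2,0]]'
python3 s.py
python3 - <<'E'
from h import *
a=r.camera("scene")[:,:,::-1];b=r.camera("wrist")[:,:,::-1]
s=cv2.resize(a[160:250,120:240],(800,600),interpolation=cv2.INTER_CUBIC)[:420]
w=cv2.resize(b[120:330,180:512],(800,506),interpolation=cv2.INTER_CUBIC)
cv2.imwrite("pics/m5.png",np.vstack([cv2.resize(cv2.convertScaleAbs(s,alpha=1.5),(600,300)),cv2.resize(w,(600,300))]))
E
```

```text
clock: 8.02
tool_pos: [0.5106, -0.2318, 0.0546]
ee_rot: [-0.571, 0.416, -0.417, 0.572]
force: [1.2, -0.0, 1.8]
width: 0.128
x'y' mm -93.2 0.4 underside 42.5 yaw 17.83 pitch [-0.002 -0.     1.   ] F' 1.2 -0.4 1.8 T [ 0.08 -0.56 -0.01]
```

View pics/m5.png

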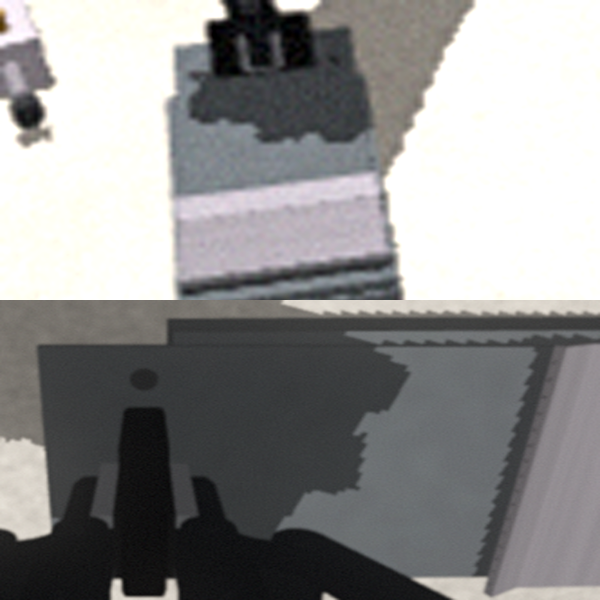

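The cover's edge is under the flap: the flap overlaps the plate and shades it, with no sign of lifting. I'll keep sliding.

```bash
python3 -m inch '[[0,0.5,0.15,0,0],[0,1,0.3,0,0],[0,1.4,0.45,0,0],[0,1.4,0.45,0,0]]'; python3 s.py
python3 -m inch '[[0,0.5,0.15,0,0],[0,1,0.3,0,0],[0,1.4,0.45,0,0],[0,1.4,0.45,0,0]]'; python3 s.py
```

```text
clock: 8.45
tool_pos: [0.524, -0.2276, 0.0544]
ee_rot: [-0.571, 0.416, -0.417, 0.572]
force: [0.6, -0.3, 3.1]
width: 0.131
x'y' mm -79.2 0.3 underside 42.3 yaw 17.8 pitch [-0.001 -0.     1.   ] F' 0.4 -0.5 3.1 T [-0.05 -0.18 -0.02]
clock: 8.78
tool_pos: [0.5383, -0.2229, 0.0545]
ee_rot: [-0.571, 0.416, -0.417, 0.572]
force: [1.5, 1.0, 2.1]
width: 0.126
x'y' mm -64.2 0.5 underside 42.4 yaw 17.82 pitch [-0.001 -0.     1.   ] F' 1.7 0.5 2.1 T [-0.04 -0.23 -0.04]
```

```bash
python3 -m inch '[[0,0.5,0.15,0,0],[0,0.95,0.3,-0.1,0],[0,0.95,0.3,-0.1,0],[0,0.95,0.3,-0.1,0]]'; python3 s.py
python3 -m inch '[[0,0.2,0.05,0,0],[0,0.4,0.12,0,0],[0,0.4,0.12,0,0],[0,0.4,0.12,0,0]]'; python3 s.py
```

```text
clock: 9.12
tool_pos: [0.5476, -0.22, 0.0535]
ee_rot: [-0.571, 0.416, -0.417, 0.572]
force: [2.2, 0.1, 2.8]
width: 0.13
x'y' mm -54.4 0.3 underside 41.4 yaw 17.81 pitch [-0.002 -0.     1.   ] F' 2.2 -0.6 2.8 T [-0.01 -0.37 -0.01]
clock: 9.45
tool_pos: [0.5506, -0.2193, 0.0533]
ee_rot: [0.571, -0.417, 0.417, -0.571]
force: [-2.0, -0.6, 3.1]
width: 0.129
x'y' mm -51.4 0.1 underside 41.2 yaw 17.76 pitch [ 0. -0.  1.] F' -2.0 0.1 3.1 T [-0.13  0.46  0.02]
```

```bash
python3 -m inch '[[0,0.2,0.06,0,0],[0,0.2,0.06,0,0],[0,0.2,0.06,0,0]]'; python3 s.py
python3 -m inch '[[0,0,0,-0.2,0],[0,0,0,-0.4,0],[0,0,0,-0.4,0],[0,0,0,-0.4,0]]'; python3 s.py
```

```text
clock: 9.7
tool_pos: [0.5523, -0.2189, 0.0532]
ee_rot: [0.571, -0.417, 0.417, -0.571]
force: [-4.6, -1.9, 3.9]
width: 0.129
x'y' mm -49.6 -0.1 underside 41.1 yaw 17.75 pitch [0.001 0.    1.   ] F' -4.9 -0.4 3.9 T [-0.43  1.08  0.01]
clock: 10.03
tool_pos: [0.5523, -0.219, 0.052]
ee_rot: [0.572, -0.417, 0.417, -0.57]
force: [-19.1, 2.1, 33.5]
width: 0.129
x'y' mm -49.7 -0.2 underside 39.9 yaw 17.75 pitch [0.001 0.002 1.   ] F' -17.5 7.8 33.5 T [0.56 3.88 0.19]
```

```bash
python3 -m inch '[[0,-0.1,0,0.15,0],[0,-0.1,0,0.15,0],[0,-0.1,0,0.15,0],[0,-0.1,0,0.15,0]]'; python3 s.py
python3 - <<'E'
from h import *
c=r.calibration("wrist");p=r.get_obs()['tool_pos'];a=r.camera("scene")[:,:,::-1];b=r.camera("wrist")[:,:,::-1];t=r.camera("top")[:,:,::-1]
th=np.radians(17.8);u=np.array([np.cos(th),np.sin(th)]);v=np.array([-u[1],u[0]])
q=lambda x,y,z:np.r_[p[:2]+u*x+v*y,z]
print(proj("wrist",[q(-.03,.05,.044),q(-.03,.05,.040),q(.068,.05,.044)],c).round(1).tolist())
s=cv2.resize(cv2.convertScaleAbs(a[160:245,135:220],alpha=1.5),(400,400),interpolation=cv2.INTER_CUBIC)
tt=cv2.resize(cv2.convertScaleAbs(t[130:215,275:360],alpha=1.5),(400,400),interpolation=cv2.INTER_CUBIC)
w=b[130:330,180:512];w=cv2.resize(w,(332,200))
w=cv2.resize(b[125:208,180:512],(800,200),interpolation=cv2.INTER_CUBIC)
cv2.imwrite("pics/m6.png",np.vstack([np.hstack([s,tt]),w]))
E
```

```text
clock: 10.37
tool_pos: [0.5522, -0.219, 0.0521]
ee_rot: [-0.571, 0.416, -0.417, 0.571]
force: [-6.0, -1.1, 13.7]
width: 0.133
x'y' mm -49.7 -0.1 underside 40.0 yaw 17.76 pitch [-0.001  0.001  1.   ] F' -6.1 0.8 13.7 T [-0.07  1.21  0.13]
[[200.8, 152.3], [202.2, 150.8], [396.0, 152.4]]
```

View pics/m6.png

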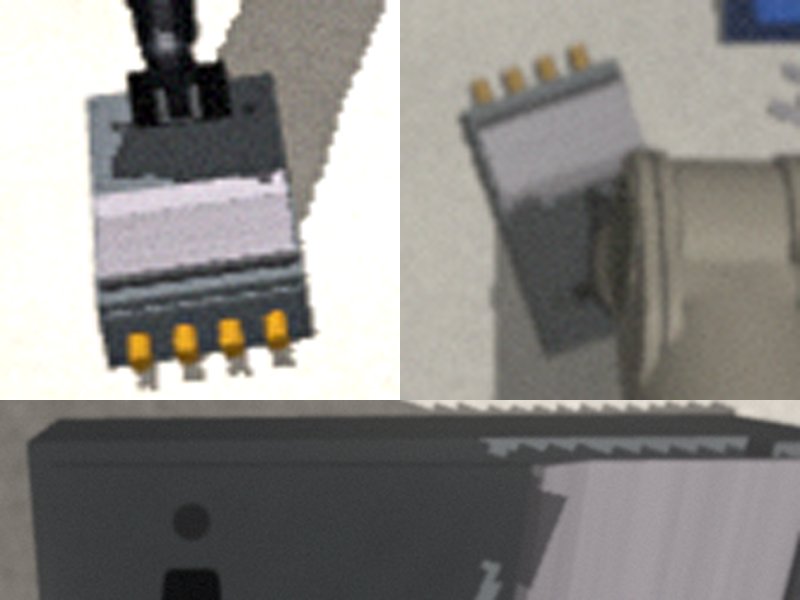

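```bash
python3 -m inch '[[0,0,0,0,0],[0,0,0,0,0],[0,0,0,0,0],[0,0,0,0,0]]'; python3 s.py; python3 -c "
from cell import r
print(r.hand_in())"
```

```text
clock: 10.85
tool_pos: [0.5522, -0.2189, 0.052]
ee_rot: [-0.571, 0.416, -0.417, 0.571]
force: [-6.3, -1.0, 12.6]
width: 0.124
x'y' mm -49.7 -0.1 underside 39.9 yaw 17.77 pitch [-0.001  0.001  1.   ] F' -6.3 1.0 12.6 T [-0.13  1.16  0.05]
the job is handed in; nothing more can be done
None
```

I gripped the cover by its bar, slid it under the flap to the stop, pressed it flat, and handed the job in at about 10.9 s while still gripping and pressing. The hand-in reported no verdict.

**Last checks (all agreed):**
- **Position:** the bar is at x' = -49.7 mm in the housing's frame, where home is -50. The cover is centred to 0.1 mm by the arm's reading and square to under 0.1°. The housing's own pose is known to about 2 mm and 0.5°.
- **Height:** the cover's underside is at 39.9 mm, where home is 40.
- **Forces:** the cover is pressed down with about 13 N and held against the stop with about 6 N. While seating it, the push briefly reached about 34 N down and 18 N against the stop, so I eased it off.
- **Flap and plate:** the last pictures show the flap level and the cover flush on the housing.

**Not measured directly:** the plunger is hidden under the cover, so I infer that it is in from the seated height and the press force. I judged the flap from the pictures only. I did not measure the bystanders again, but nothing came near them on the path.

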